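Tap the cooler central on the processor

TASK

The round copper-footed cooler has been set down off-centre on the silver processor chip in the ivory socket of the green board. With light taps of the fingertips against its foot, slide it until it sits central on the chip, flat and upright, then leave it standing there with your fingers clear. Do not grip it, lift it or tip it off the chip, do not lean on the board, and leave the small blue heatsink, the parts tub and the solder reel as they are.

Things in the scene. Friction and masses are not known exactly. Their poses are not given: they have to be found in the camera images.
- cooler_foot (a point): Loose cooler, about 250 g, 48 mm tall: round copper foot plate 64 mm across, 6 mm thick (tap its rim), copper stem 22 mm across, six dark grey fins 50 mm across. This point: centre of its underside; z up the stem. It rests on the chip by weight alone (slides at 1 to 2 N) and stops where a slow tap stops; tapped high up, hard or too far, it may tip off.
- chip_top (a point): Centre of the upper face of the silver chip, 36 mm square, 44 mm above the bench; z up, x and y along its edges. An ivory socket 70 mm square with the same centre and edge directions surrounds it, its top 6 mm lower. The cooler starts 11 to 16 mm off this centre, towards the chip's +x side, any way round in the room.
- board: Green board 170 mm square, clamped in a bench holder; it does not move. Origin on the bench under the chip's centre, axes parallel to the chip's. Board top at 30 mm. Parts within 65 mm of the chip's centre reach at most 38 mm above the bench; the metal sockets along the board's -x edge reach 44 mm. The holder reaches 135 mm from the centre, 34 mm high.
- small_sink_mid (a point): Bystander: small blue finned heatsink, 26 mm square and 13 mm tall, loose on a second chip near the board's corner, about 65 mm from the processor's centre along both -x and -y of the board. Its top is 1 mm above the processor's upper face. This point is its centre.
- parts_tub_mid (a point): Bystander: white round tub with a yellow lid, 71 mm across the lid and 63 mm tall, on the bench at the robot's left of the board. This point is its centre, half-way up.
- solder_reel_mid (a point): Bystander: reel of solder wire with red flanges standing flat on the bench at the robot's right of the board, 60 mm across and 38 mm tall. This point is its centre, half-way up.
Mind the look-alikes: they are no part of the job. Of the things like the part that bears cooler_foot, leave any that is turquoise; of the rest the smaller one is meant.

How it is judged:
By the outcome, as a careful person would: the job done as asked, in the order asked, and still so for the second after the job is handed in, with the robot touching nothing.
It also fails if it takes over 51 s, if anything falls off the work surface, if the arm or the gripper's body presses on something with over 40 N, if the wrist force passes 120 N, or if a joint passes its speed limit or range.

ROBOT

A 7-joint arm with a two-finger parallel gripper is mounted at the origin on the work surface. World frame = base frame: x ahead of the robot, y to its left, z up, the work surface at z = 0. Lengths are in m, angles in rad, forces in N, time in s.
With the tool pointing down it reaches from about 0.425 to 0.875 m from the base axis. Payload 4.7 kg.
Tool frame: the origin (TCP) lies at the very end of the fingers, on their centre line; the grasp point (between the pads) lies 19 mm behind it; x points along the fingers, y is the direction in which the jaws open and shut, and the axes are right-handed (so a half turn about x gives the same grasp; the last joint's range is limited). The gripper opens to 87 mm and grips with 3 to 60 N. Pads are 19 mm wide; open, the fingers measure 117 mm over their backs; the gripper's body (75 mm by 190 mm) begins 51 mm behind the grasp point.
Start: joints at [-1.129, 0.321, -0.07, 1.45, 0.023, 1.371, -0.057], TCP at [0.27, 0.591, 0.223] pointing down, gripper open.
Joint ranges: [-2.86, 2.86], [-0.3, 2.09], [-1.38, 1.24], [0.06, 2.45], [-1.56, 4.7], [0.09, 2.05], [-2.69, 2.69]. Speed limits (rad/s): [2.57, 2.57, 3.14, 3.14, 3.14, 3.14, 3.14].

INTERFACE

Orientations are given as a rotation vector (axis times angle).
In Python, from bench import ctrl gives the robot as it stands.
- The arm moves only by the tool step_arm, never from a script. Its argument "increments" is one flat list of numbers, 6 for each row, row after row: the shift along the tool's x, y, z in cm, then the turn, a rotation vector about the tool's x, y, z in rad. In form: [tx, ty, tz, ax, ay, az, tx, ty, tz, ax, ay, az, ...]. A call has 1 to 12 rows; each row shifts and turns the commanded pose from where the row before left it, along the tool's axes as they then stand; what a row does not reach is not made up. A row lasts 1/8 s, in which the tool goes at most 62.5 mm and 10.7 degrees, less where a joint would pass 70% of its speed; a pose out of reach is approached as far as the arm can. A call with a gripper value outside its range is refused whole. "fingers" is the opening in per cent of the stroke, from 0 (shut) to 100 (fully open), set as the call begins (left out, the last holds). The fingers move at their own pace and stop on an object; "force" is the grip in N (left out, the last holds). Time passes only in rows, so rows that do not move let the fingers close. It gives the time, the measured TCP pose, the force and the opening at its end, in the units of the state.
- ctrl.get_state(): the state, without advancing time (a new reading comes with each control period).
- ctrl.get_image(name): name is "side" or "top" or "wrist"; returns the picture (420x560x3 uint8, red, green, blue); there is no depth.
- ctrl.camera_params(name): a dict with "vertical_fov" (degrees; the focal length in pixels is half the picture's height over the tangent of half this angle, whatever the lens; pixels are square), "cx", "cy" (the principal point, pixels), "k1" (the pictures are not rectified: a ray, as slopes to the right and down, at radius r is drawn at 1 + k1 r^2 times it, then the intrinsics apply), "R" (3x3) and "t" (3): a world point X has camera coordinates R X + t. Camera axes: x right, y down, z forward; pixel columns grow to the right and rows downward; lengths in m; the calibration is good to about 2 mm. A picture is of the moment at which its call begins: read the wrist's pose just before it. camera_params takes no time and is no camera call; for the wrist camera it gives the pose at the moment of the call.
- ctrl.close_job(): hands the job in, once; it reports no verdict.
Trained networks look in the newest picture that a camera, given by its name, has taken for a name from the list of things; names that differ only in an ending like _2 or _b are one class to them, and where a whole thing is asked for, a point or a joint stands for the part that bears it (a point fixed in the world has none). Each returns a list of dicts, best first, with "score" (0 to 1); they miss things now and then, are a little off and sometimes report something else, mostly with a low value. They report only what shows in the picture. A call takes as long as a camera call. They do not tell look-alikes from the thing itself.
- ctrl.search_frame(camera, name): "xyz" ([x, y, z] in m, in the coordinates of the camera as it stood for that picture, good to about 4 mm: the middle of the surface that is visible of it).
- ctrl.silhouettes(camera, name): "pixels" (420x560 bool, what is visible of it).
- ctrl.spot_point(camera, name): "xyz" ([x, y, z] in m, in the coordinates of the camera as it stood for that picture, good to about 4 mm: a listed point, or the origin of a listed thing).
The state is a dict: "time": time; "joint_positions": joint angles; "qd": joint speeds; "joint_torque": joint torques, N m; "position": TCP position; "tool_rot": TCP orientation; "ft_force": force on the tool from outside, world axes, zero at the start; "torque": the same for the moment, N m; "grip_width": opening from 0.0 (shut) to 1.0 (fully open).
Only numpy, scipy, OpenCV 4.12 (cv2) and the standard library are available. Lean on these libraries where they do the work, as an engineer would, in place of code of your own. Each camera call takes 0.05 s, during which the arm holds its last target.

## Working session

There is one attempt and no reset: what is moved stays moved. The work goes in short steps, Python scripts to look and compute and a tool call to move; the robot and the scene stay as the last step left them, time stands still between calls to the robot, and variables do not carry over. Pictures are saved under pics/ and viewed, and the job is handed in when it is done.

Besides the shell and the picture viewer there is one more tool, called as a command line: name --argument value ..., lists and objects as JSON in quotes. step_arm: Moves the arm, as the interface text tells. Its arguments: {"type":"object","properties":{"increments":{"type":"array","items":{"type":"number"}},"fingers":{"type":"number"},"force":{"type":"number"}},"required":["increments"]}

```bash
ls; mkdir -p pics; python3 - <<'E'
from bench import ctrl
import cv2
for n in ("top","side"):
    im=ctrl.get_image(n); cv2.imwrite(f"pics/{n}0.png",im[:,:,::-1])
    for k in ("cooler_foot","chip_top","small_sink_mid","parts_tub_mid","solder_reel_mid","board"):
        P=ctrl.camera_params(n)
        for d in ctrl.spot_point(n,k):
            print(n,k,round(d["score"],2),(P["R"].T@(d["xyz"]-P["t"])).round(4))
    print(P)
s=ctrl.get_state(); print(s)
E
```

```text
pics
top cooler_foot 0.88 [ 0.6071 -0.0186  0.0434]
top cooler_foot 0.69 [ 0.5199  0.167  -0.0009]
top cooler_foot 0.63 [0.6847 0.1766 0.0018]
top chip_top 0.77 [ 0.5979 -0.0248  0.0419]
top chip_top 0.66 [ 0.591  -0.0252 -0.0007]
top small_sink_mid 0.51 [ 0.5986 -0.1196  0.0396]
top parts_tub_mid 0.96 [0.4995 0.2746 0.0294]
top solder_reel_mid 0.79 [ 0.5239 -0.2762  0.0166]
top board 0.91 [ 0.5936 -0.0219 -0.0017]
{'vertical_fov': 49.83635207309584, 'cx': 279.0016526245106, 'cy': 207.2166765955748, 'k1': -0.12352963623117506, 'R': array([[ 0.00439787, -0.9999792 , -0.0047174 ],
       [-0.99496432, -0.00390334, -0.10015371],
       [ 0.10013322,  0.00513411, -0.99496079]]), 't': array([0.00839214, 0.5927565 , 1.05150625])}
side cooler_foot 0.95 [ 0.6099 -0.0155  0.0479]
side cooler_foot 0.94 [ 5.255e-01  1.713e-01 -3.000e-04]
side cooler_foot 0.68 [ 0.6832  0.1817 -0.001 ]
side chip_top 0.87 [ 0.5963 -0.0215  0.0457]
side small_sink_mid 0.54 [ 0.5964 -0.117   0.0343]
side small_sink_mid 0.4 [ 0.5244 -0.2772  0.0197]
side parts_tub_mid 0.63 [0.5018 0.2801 0.0377]
side solder_reel_mid
[... 374 characters left out ...]
 0.33165677,  0.69901125])}
{'time': 0.7, 'joint_positions': array([-1.12889691,  0.32097294, -0.07008112,  1.45048092,  0.02259548,
        1.37080583, -0.05690203]), 'qd': array([-0.00100231,  0.00033945, -0.00017564, -0.00043521,  0.00063396,
       -0.00126942, -0.00073699]), 'joint_torque': array([-8.63677087e-05, -4.90947390e+01, -4.03091116e-01, -3.12715316e+01,
       -6.34815940e-02,  3.33704974e-02,  3.51259109e-05]), 'position': array([0.26970853, 0.59143304, 0.22261356]), 'tool_rot': array([ 0.33561247,  1.54455938, -0.33544193]), 'ft_force': array([-0.84258242, -0.29371142, -0.02126233]), 'torque': array([-0.00758252, -0.01561476, -0.02053261]), 'grip_width': 1.0014335091935413}
```

View pics/top0.png

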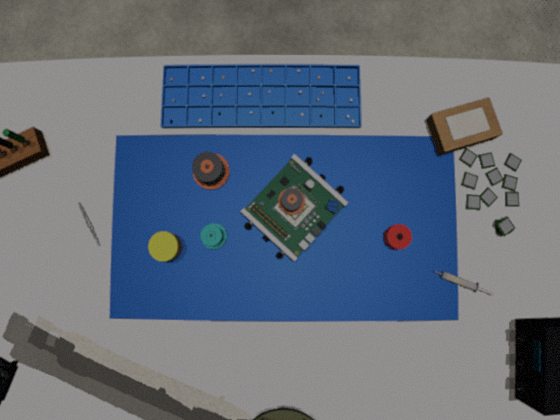

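View pics/side0.png

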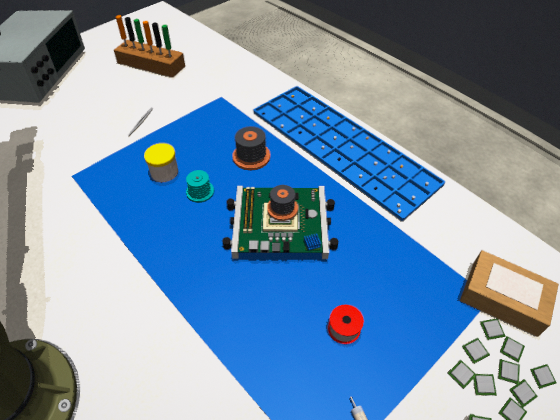

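```bash
cat > h.py <<'E'
from bench import ctrl
import cv2, numpy as np
from scipy.spatial.transform import Rotation as R
def proj(P,X):
    c=np.atleast_2d(X)@P["R"].T+P["t"]; s=c[:,:2]/c[:,2:]; s=s*(1+P["k1"]*(s**2).sum(1))[:,None]
    f=210/np.tan(np.radians(P["vertical_fov"]/2)); return s*f+[P["cx"],P["cy"]]
def back(P,uv,z):
    f=210/np.tan(np.radians(P["vertical_fov"]/2)); d=(np.atleast_2d(uv)-[P["cx"],P["cy"]])/f; s=d.copy()
    for _ in range(20): s=d/(1+P["k1"]*(s**2).sum(1))[:,None]
    r=np.c_[s,np.ones(len(s))]@P["R"]; o=-P["R"].T@P["t"]
    return o+r*((z-o[2])/r[:,2])[:,None]
def tool():
    s=ctrl.get_state(); return s["position"],R.from_rotvec(s["tool_rot"]).as_matrix(),s
E
python3 - <<'E'
from h import *
p,M,s=tool(); print(M.round(3))
P=ctrl.camera_params("wrist"); o=-P["R"].T@P["t"]
print("cam in tool",(M.T@(o-p)).round(3)," axes in tool\n",(M.T@P["R"].T).round(3),P["vertical_fov"],P["k1"])
for n,(a,b,c,d) in {"top":(230,145,360,275),"side":(220,175,345,270)}.items():
    im=cv2.imread(f"pics/{n}0.png")[b:d,a:c]; cv2.imwrite(f"pics/{n}0c.png",cv2.resize(im,None,fx=4.5,fy=4.5,interpolation=cv2.INTER_CUBIC))
E
```

```text
[[ 0.     0.415  0.91 ]
 [ 0.     0.91  -0.415]
 [-1.     0.     0.   ]]
cam in tool [-0.161  0.001 -0.085]  axes in tool
 [[-0.    -0.307  0.952]
 [ 1.    -0.     0.   ]
 [ 0.     0.952  0.307]] 61.2927891015981 -0.022316239264015676
```

View pics/top0c.png

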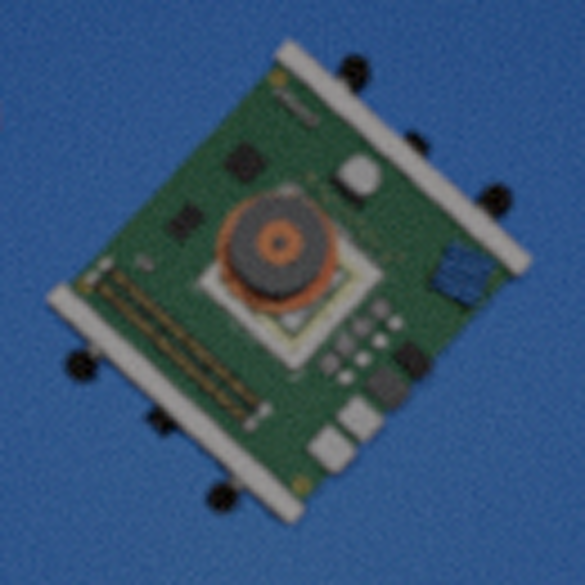

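View pics/side0c.png

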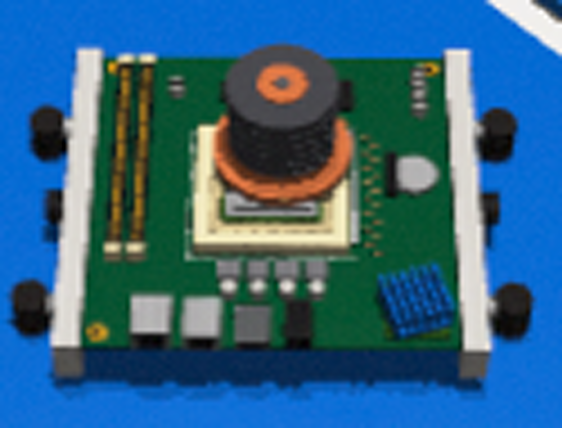

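Candidates in the top picture are the copper cooler on the board (291,200), a larger copper cooler on the mat (209,168) and a turquoise one (213,236). I choose the one on the board: it is copper, and the smaller of the two copper ones. The crop confirms it sits on the chip.

step_arm --increments '[0.4,-3.4,4.6,0,0,0,0.4,-3.4,4.6,0,0,0,0.4,-3.4,4.6,0,0,0,0.4,-3.4,4.6,0,0,0,0.4,-3.4,4.6,0,0,0,0.4,-3.4,4.6,0,0,0,0.4,-3.4,4.6,0,0,0,0.4,-3.4,4.6,0,0,0,0.4,-3.4,4.6,0,0,0,0.4,-3.4,4.6,0,0,0,0.4,-3.4,4.6,0,0,0,0.4,-3.4,4.6,0,0,0]'

```text
time: 2.2
position: [0.6036, -0.0102, 0.1748]
tool_rot: [0.336, 1.544, -0.335]
ft_force: [1.1, 0.4, -0.6]
grip_width: 1.001
```

step_arm --increments '[0,0,0,0.175,0,0,0,0,0,0.175,0,0,0,0,0,0.175,0,0,0,0,0,0.175,0,0,0,0,0,0.175,0,0,0,0,0,0.175,0,0,0,0,0,0.175,0,0,0,0,0,0.175,0,0,0,0,0,0.175,0,0,0,0,0,0.175,0,0,0,0,0,0.175,0,0,0,0,0,0,0,0]'

```text
time: 3.7
position: [0.6027, -0.0087, 0.1746]
tool_rot: [1.756, 0.733, -1.756]
ft_force: [-0.2, 0.8, -0.4]
grip_width: 1.0
```

```bash
python3 - <<'E'
from h import *
p,M,s=tool(); print(p.round(4),M.round(3),s["joint_positions"].round(2),s["time"])
P=ctrl.camera_params("wrist")
im=ctrl.get_image("wrist"); cv2.imwrite("pics/w1.png",im[:,:,::-1])
for k in ("cooler_foot","chip_top"):
    for d in ctrl.spot_point("wrist",k): print(k,d["score"],(P["R"].T@(d["xyz"]-P["t"])).round(4))
E
```

```text
[ 0.6027 -0.0087  0.1746] [[ 0.     0.711 -0.703]
 [-0.    -0.703 -0.711]
 [-1.     0.    -0.   ]] [-0.59  0.29  0.67  1.66 -0.19  1.26 -0.66] 3.7
cooler_foot 0.91 [ 0.5298  0.1743 -0.0038]
```

View pics/w1.png

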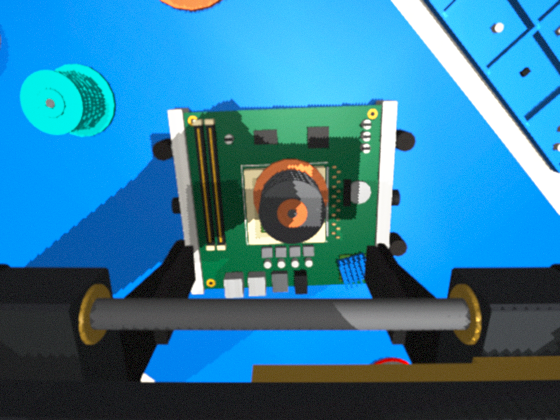

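```bash
python3 - <<'E'
import cv2
im=cv2.imread("pics/w1.png")[145:265,225:355]
cv2.imwrite("pics/w1c.png",cv2.resize(im,None,fx=5,fy=5,interpolation=cv2.INTER_CUBIC))
im=cv2.imread("pics/w1.png")[95:305,165:405]
cv2.imwrite("pics/w1d.png",cv2.resize(im,None,fx=2.8,fy=2.8,interpolation=cv2.INTER_CUBIC))
E
```

```text
(no output)
```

View pics/w1c.png

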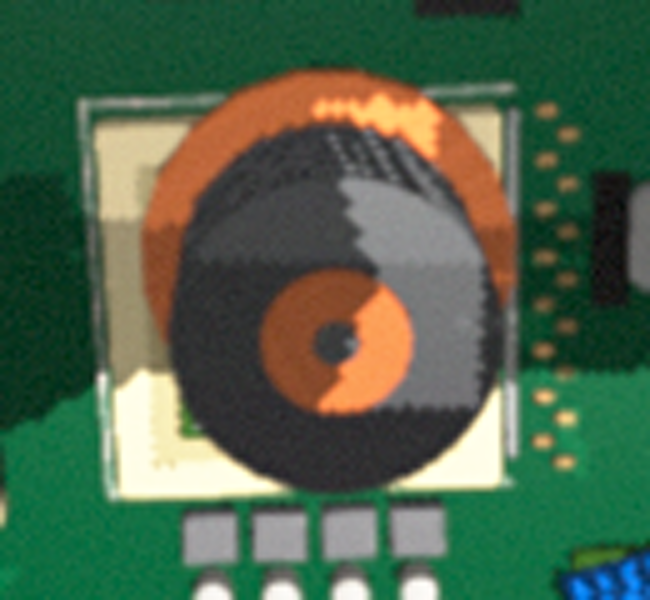

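View pics/w1d.png

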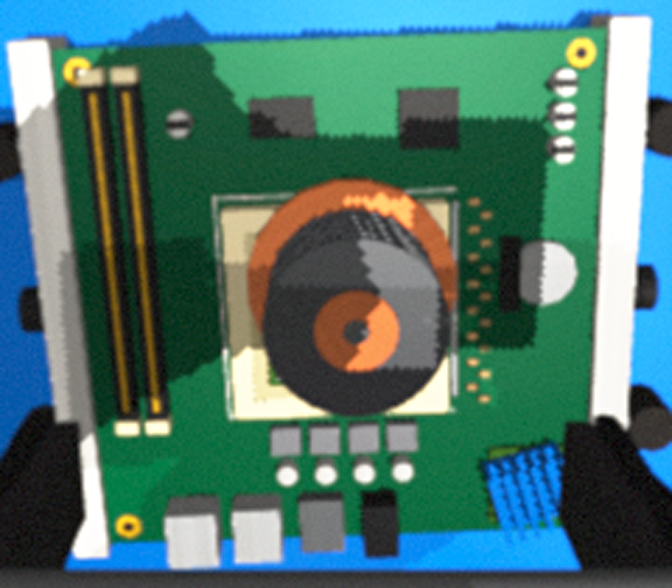

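```bash
python3 - <<'E'
from h import *
from scipy.optimize import least_squares
p,M,s=tool();P=ctrl.camera_params("wrist")
g=lambda L:(np.array(L)+.5)/5-.5+[225,145]
c=back(P,g([[95,122],[503,105],[507,485],[117,497]]),.038)
print(c.round(4)); 
for i in range(4): print(np.linalg.norm(c[i]-c[(i+1)%4]).round(4))
# fit square: image TL..: +x up image, +y image left?
yaw0=np.arctan2(*( (c[0]+c[1]-c[2]-c[3])[[1,0]]))
q=np.array([[1,1],[1,-1],[-1,-1],[-1,1]])*.035
def sq(v):
    a=v[2];return v[:2]+q@np.array([[np.cos(a),np.sin(a)],[-np.sin(a),np.cos(a)]])
r=least_squares(lambda v:(sq(v)-c[:,:2]).ravel(),[*c.mean(0)[:2],yaw0]); v=r.x
print("chip",v.round(4),np.degrees(v[2]),(r.fun*1000).round(1))
hub=back(P,g([[336,342]]),.092)[0]; print("hub",hub.round(4))
def Rb(d):
    a=v[2];return np.array([[np.cos(a),np.sin(a)],[-np.sin(a),np.cos(a)]])@d
print("hub off in board mm",Rb(hub[:2]-v[:2])*1000)
rim=back(P,g([[143,240],[518,240],[325,68]]),.047)[:,:2]
import itertools
f=least_squares(lambda w:np.linalg.norm(rim-w,axis=1)-.032,hub[:2]).x
print("rim c",f,Rb(f-v[:2])*1000)
im=cv2.imread("pics/w1.png")[145:265,225:355]; im=cv2.resize(im,None,fx=5,fy=5,interpolation=cv2.INTER_CUBIC)
t=np.linspace(0,2*np.pi,200)
def dr(X,col):
    u=((proj(P,X)-[225,145]+.5)*5-.5).round().astype(int); cv2.polylines(im,[u.reshape(-1,1,2)],True,col,1)
cc=(f+hub[:2])/2
for rr,z in((.032,.044),(.032,.050),(.025,.092),(.011,.092)):
    dr(np.c_[cc[0]+rr*np.cos(t),cc[1]+rr*np.sin(t),0*t+z],(255,255,0))
dr(np.c_[sq(v),[.038]*4],(255,0,255))
cv2.imwrite("pics/w1o.png",im)
E
```

```text
[[ 0.594   0.0266  0.038 ]
 [ 0.6458 -0.0204  0.038 ]
 [ 0.5984 -0.0733  0.038 ]
 [ 0.5458 -0.0247  0.038 ]]
0.07
0.071
0.0716
0.0703
chip [ 0.596  -0.0229  0.8292] 47.507498474759934 [-0.1 -0.1 -0.3 -0.4 -0.3  0.9  0.7 -0.4]
hub [ 0.6076 -0.0161  0.092 ]
hub off in board mm [12.89920763 -3.96986257]
rim c [ 0.60793697 -0.01658267] [12.75359994 -4.50946733]
```

View pics/w1o.png

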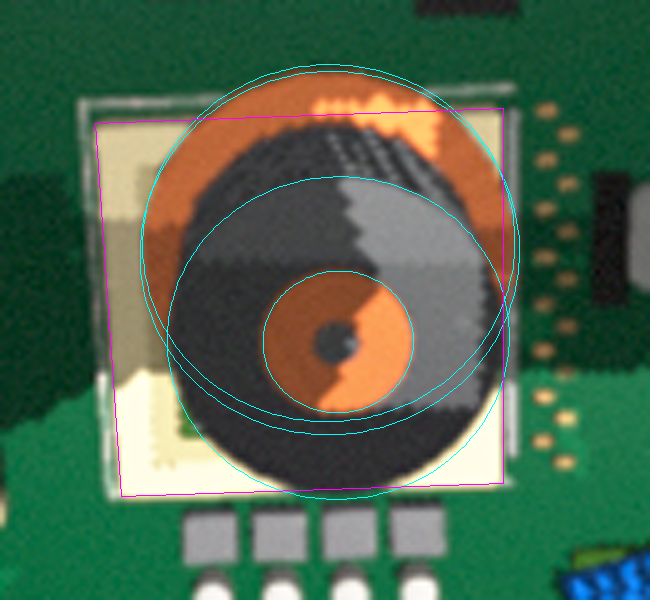

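```bash
python3 - <<'E'
from h import *
p,M,s=tool();P=ctrl.camera_params("wrist")
a=np.radians(47.5);B=np.array([[np.cos(a),np.sin(a)],[-np.sin(a),np.cos(a)]]); ch=np.array([.596,-.0229])
for u in ([366,124],[366,137],[366,148],[373,114],[358,192],[229,140]): print(u,(B@(back(P,[u],.038)[0,:2]-ch)*1000).round(1))
d=-np.array([.0118,.0066]);d/=np.linalg.norm(d); c=ch+[.0118,.0066]
for dist in(.0366,.044,.0466):
    t=c-d*dist; print(dist,t.round(4),(M.T@(np.r_[t,.1746]-p)*100).round(2), "board",[(B@(t+l*np.array([-d[1],d[0]])-d*.0095-ch)*1000).round(0) for l in(-.033,.033)])
print(np.degrees(np.arctan2(d[1],d[0])),np.degrees(np.arctan2(M[1,2],M[0,2])))
E
```

```text
[366, 124] [ 69.2 -68.7]
[366, 137] [ 58.5 -69.1]
[366, 148] [ 49.3 -69.4]
[373, 114] [ 77.1 -74.2]
[358, 192] [ 10.8 -63.8]
[229, 140] [60.3 45.5]
0.0366 [0.6397 0.0016] [ 0.    1.91 -3.33] board [array([67., 13.]), array([ 46., -50.])]
0.044 [0.6462 0.0052] [ 0.    2.12 -4.04] board [array([74., 10.]), array([ 53., -52.])]
0.0466 [0.6485 0.0064] [ 0.    2.19 -4.29] board [array([76.,  9.]), array([ 56., -53.])]
-150.78075330951538 -134.6434282448216
```

step_arm --increments '[0,1.1,-2.1,0,0,0,0,1.1,-2.1,0,0,0,0,0,0,0.14,0,0,0,0,0,0.14,0,0,2,0,0,0,0,0,3,0,0,0,0,0,3,0,0,0,0,0,2.9,0,0,0,0,0,1,0,0,0,0,0,0,0,0,0,0,0,0,0,0,0,0,0]' --fingers 39

```text
time: 5.22
position: [0.6488, 0.0054, 0.0567]
tool_rot: [1.937, 0.504, -1.933]
ft_force: [0.4, 0.2, 0.2]
grip_width: 0.39
```

```bash
python3 - <<'E'
from h import *
p,M,s=tool();P=ctrl.camera_params("wrist"); print(p.round(4),M[:,2].round(3),s["grip_width"],s["time"])
c=np.array([.6078,-.0163,p[2]]); print("cooler in tool mm",(M.T@(c-p)*1000).round(1)); c[:2]=[.596,-.0229]; print("chip",(M.T@(c-p)*1000).round(1))
im=ctrl.get_image("wrist"); cv2.imwrite("pics/w2.png",im[:,:,::-1])
E
```

```text
[0.6488 0.0054 0.0567] [-0.873 -0.488 -0.002] 0.3895978398974536 5.225
cooler in tool mm [-0.1 -1.1 46.4]
chip [-0.1 -1.1 59.9]
```

View pics/w2.png

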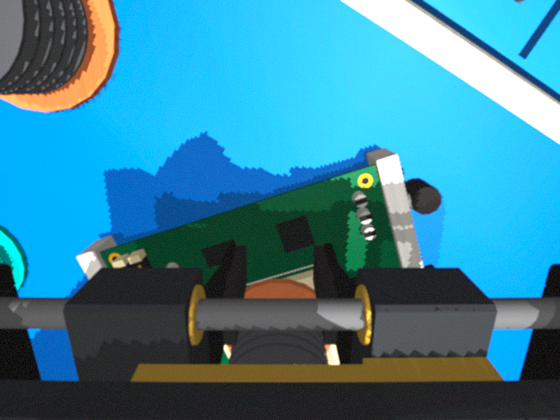

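step_arm --increments '[0.6,-0.11,0,0,0,0,0.6,0,0,0,0,0,0,0,0.2,0,0,0,0,0,0.2,0,0,0,0,0,0.2,0,0,0,0,0,0.1,0,0,0,0,0,0.1,0,0,0,0,0,0.1,0,0,0,0,0,0.1,0,0,0,0,0,0.1,0,0,0,0,0,0.1,0,0,0]'

```text
time: 6.65
position: [0.6373, 0.0007, 0.0437]
tool_rot: [1.937, 0.503, -1.935]
ft_force: [1.2, 0.6, 0.0]
grip_width: 0.393
```

```bash
python3 - <<'E'
from h import *
p,M,s=tool();print(p.round(4),s["ft_force"].round(2))
c=np.r_[.596,-.0229,p[2]]; print("chip",(M.T@(c-p)*1000).round(1))
for n in("side","wrist"):
    im=ctrl.get_image(n); cv2.imwrite(f"pics/{n}3.png",im[:,:,::-1])
im=cv2.imread("pics/side3.png")[140:290,190:370]; cv2.imwrite("pics/side3c.png",cv2.resize(im,None,fx=4,fy=4,interpolation=cv2.INTER_CUBIC))
E
```

```text
[0.6373 0.0007 0.0437] [1.18 0.63 0.04]
chip [-0.   0.5 47.5]
```

View pics/side3c.png

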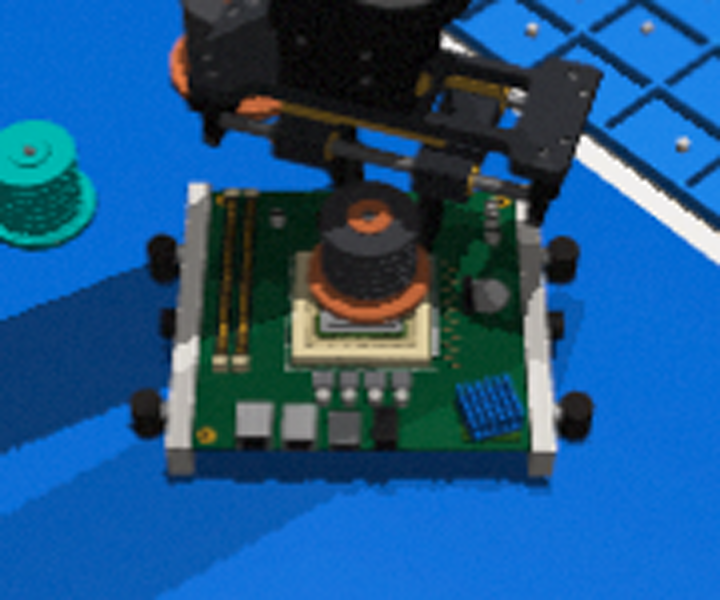

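View pics/wrist3.png

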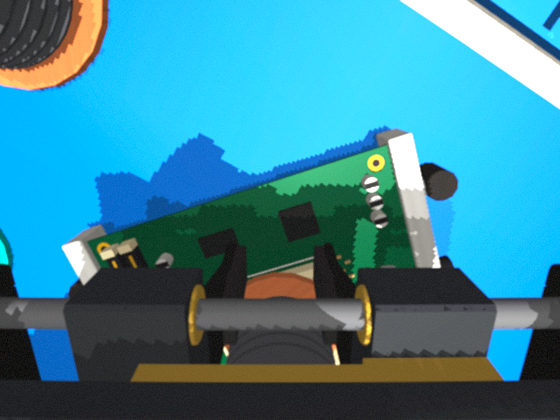

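step_arm --increments '[0,0.05,0.1,0,0,0,0,0,0.1,0,0,0,0,0,0.1,0,0,0,0,0,0.1,0,0,0,0,0,0.1,0,0,0,0,0,0.1,0,0,0,0,0,0.1,0,0,0,0,0,0.1,0,0,0,0,0,0.1,0,0,0]'

```text
time: 7.88
position: [0.6293, -0.0042, 0.0436]
tool_rot: [1.936, 0.504, -1.936]
ft_force: [2.1, 0.1, 0.3]
grip_width: 0.387
```

```bash
python3 - <<'E'
from h import *
p,M,s=tool();print(p.round(4),s["ft_force"].round(2))
c=np.r_[.596,-.0229,p[2]]; print("chip",(M.T@(c-p)*1000).round(1))
E
```

```text
[ 0.6293 -0.0042  0.0436] [2.05 0.08 0.26]
chip [-0.   0.1 38.2]
```

step_arm --increments '[0,0,-0.3,0,0,0,0,0,-0.7,0,0,0,0,0,-1.0,0,0,0,-4,0,0,0,0,0,-5,0,0,0,0,0,-4,0,3,0,0,0,0,0,1,0,0,0,0,0,0,0,0,0]'

```text
time: 8.88
position: [0.6114, -0.0139, 0.1732]
tool_rot: [1.936, 0.504, -1.937]
ft_force: [-0.4, 0.2, -0.6]
grip_width: 0.39
```

```bash
python3 - <<'E'
from h import *
p,M,s=tool();print(p.round(4),s["qd"].round(3),s["time"])
im=ctrl.get_image("wrist"); cv2.imwrite("pics/w4.png",im[:,:,::-1])
P=ctrl.camera_params("wrist"); u=proj(P,[[.596,-.0229,.044]]).round(0)[0]; print(u)
E
```

```text
[ 0.6114 -0.0139  0.1732] [-0.003  0.033 -0.027 -0.002 -0.014 -0.007  0.001] 8.875
[281. 213.]
```

View pics/w4.png

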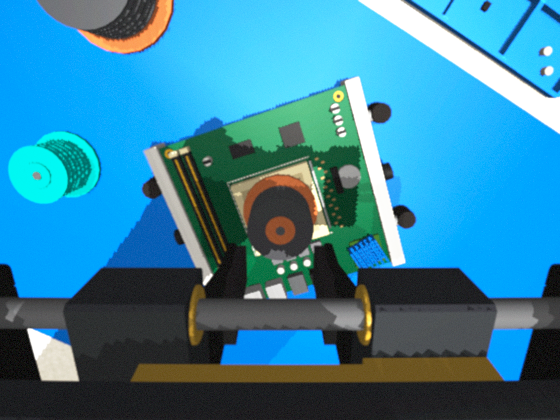

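```bash
cat > crop.py <<'E'
import cv2,sys
n,o,x,y=sys.argv[1],sys.argv[2],int(sys.argv[3]),int(sys.argv[4])
im=cv2.imread(n)[y:y+110,x:x+120]
cv2.imwrite(o,cv2.resize(im,None,fx=6,fy=6,interpolation=cv2.INTER_CUBIC)[:600])
E
python3 crop.py pics/w4.png pics/w4c.png 220 150
```

```text
(no output)
```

View pics/w4c.png

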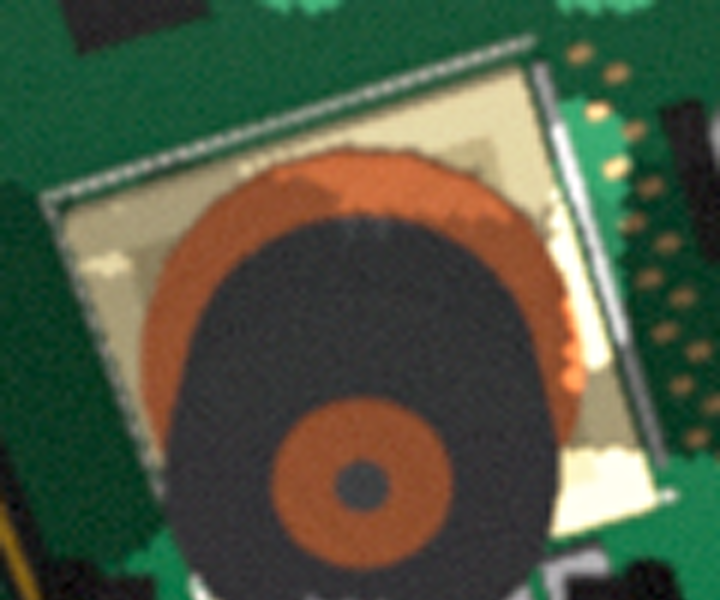

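```bash
cat > fit.py <<'E'
from h import *
from scipy.optimize import least_squares
def fit(img,out,x,y,corn,rim,hub,tag=None):
    """corn: dict idx->px in crop (0 TL(+x+y),1 TR(+x-y),2 BR,3 BL)"""
    P=ctrl.camera_params("wrist"); g=lambda L:(np.array(L,float)+.5)/6-.5+[x,y]
    q=np.array([[1,1],[1,-1],[-1,-1],[-1,1]])*.035
    rot=lambda a:np.array([[np.cos(a),np.sin(a)],[-np.sin(a),np.cos(a)]])
    sq=lambda v:v[:2]+q@rot(v[2])
    k=list(corn); c=back(P,g([corn[i] for i in k]),.038)[:,:2]
    r=least_squares(lambda v:(sq(v)[k]-c).ravel(),[.596,-.0229,.829]); v=r.x
    h=back(P,g([hub]),.092)[0,:2]; rm=back(P,g(rim),.048)[:,:2]
    w=least_squares(lambda w:np.linalg.norm(rm-w,axis=1)-.032,h); f=w.x
    print("chip",v.round(4),np.degrees(v[2]).round(1),"res",(r.fun*1000).round(1))
    print("hub",h.round(4),"board mm",(rot(v[2])@(h-v[:2])*1000).round(1)); print("rim",f.round(4),"board mm",(rot(v[2])@(f-v[:2])*1000).round(1),(w.fun*1000).round(1))
    im=cv2.imread(img)[y:y+110,x:x+120]; im=cv2.resize(im,None,fx=6,fy=6,interpolation=cv2.INTER_CUBIC)[:600]
    def dr(X,col):
        u=((proj(P,X)-[x,y]+.5)*6-.5).round().astype(int); cv2.polylines(im,[u.reshape(-1,1,2)],True,col,1)
    t=np.linspace(0,2*np.pi,200); cc=(f+h)/2
    for rr,z in((.032,.044),(.032,.050),(.011,.092)): dr(np.c_[cc[0]+rr*np.cos(t),cc[1]+rr*np.sin(t),0*t+z],(255,255,0))
    dr(np.c_[sq(v),[.038]*4],(255,0,255)); cv2.imwrite(out,im)
    p,M,s=tool()
    for n,X in(("chip",v[:2]),("cooler",cc)): print(n,"in tool mm",(M.T@(np.r_[X,p[2]]-p)*1000).round(1))
E
python3 - <<'E'
from fit import *
fit("pics/w4.png","pics/w4o.png",220,150,{0:(65,207),1:(522,68),2:(657,495)},[(143,350),(360,150),(582,385),(215,215),(515,210)],(362,486))
E
```

```text
chip [ 0.5969 -0.0218  0.8204] 47.0 res [-0.6  0.5  1.1 -0.  -0.5 -0.5]
hub [ 0.5983 -0.0204] board mm [ 2.  -0.1]
rim [ 0.5977 -0.0211] board mm [ 1.1 -0.1] [-0.4  0.6 -0.8 -0.8 -0.1]
chip in tool mm [ 0.   0.3 16.9]
cooler in tool mm [ 0.  -0.  15.4]
```

View pics/w4o.png

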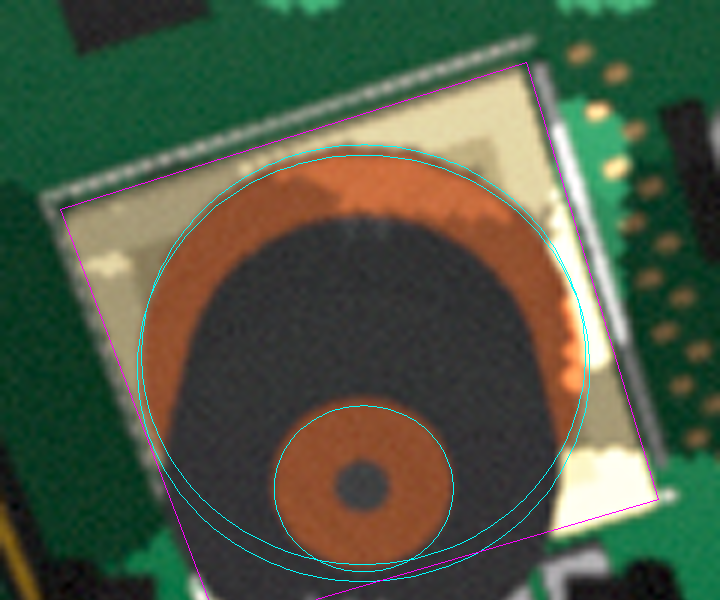

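step_arm --increments '[0,0,3.4,0,0,0,0,0,3.4,0,0,0,0,0,3.4,0,0,0,2,0,0,0,0,0,0,0,0,0,0,0,0,0,0,0,0,0]'

```text
time: 9.68
position: [0.5232, -0.0631, 0.1534]
tool_rot: [1.934, 0.504, -1.936]
ft_force: [1.0, -0.6, 0.3]
grip_width: 0.386
```

```bash
python3 - <<'E'
from h import *
p,M,s=tool();print(p.round(4),s["qd"].round(3),s["time"])
im=ctrl.get_image("wrist"); cv2.imwrite("pics/w5.png",im[:,:,::-1])
P=ctrl.camera_params("wrist"); u=proj(P,[[.5965,-.0225,.044]]).round(0)[0]; print(u)
E
python3 crop.py pics/w5.png pics/w5c.png 220 40
```

```text
[ 0.5232 -0.0631  0.1534] [ 0.001 -0.007  0.005 -0.009  0.002 -0.    -0.   ] 9.675
[280.  90.]
```

View pics/w5c.png

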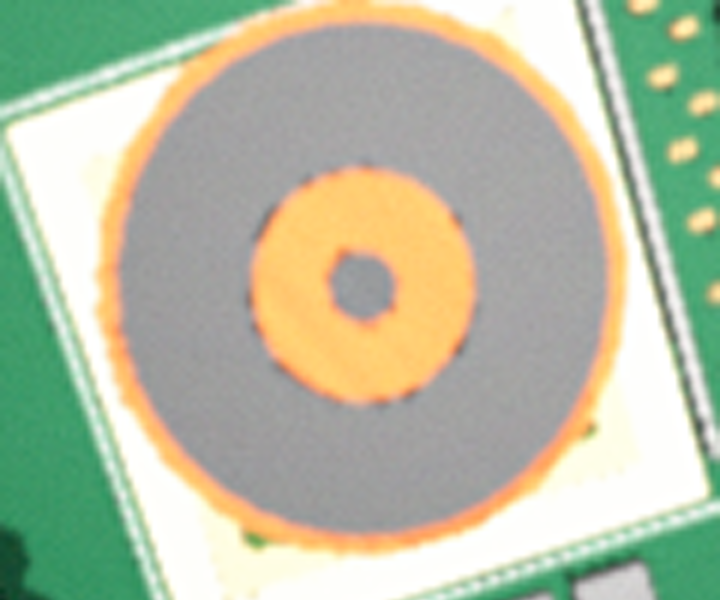

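Overhead view, good. I enlarge the crop window to include all the corners.

```bash
python3 - <<'E'
import cv2
im=cv2.imread("pics/w5.png")[25:155,205:355]
cv2.imwrite("pics/w5d.png",cv2.resize(im,None,fx=4.6,fy=4.6,interpolation=cv2.INTER_CUBIC))
E
```

```text
(no output)
```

View pics/w5d.png

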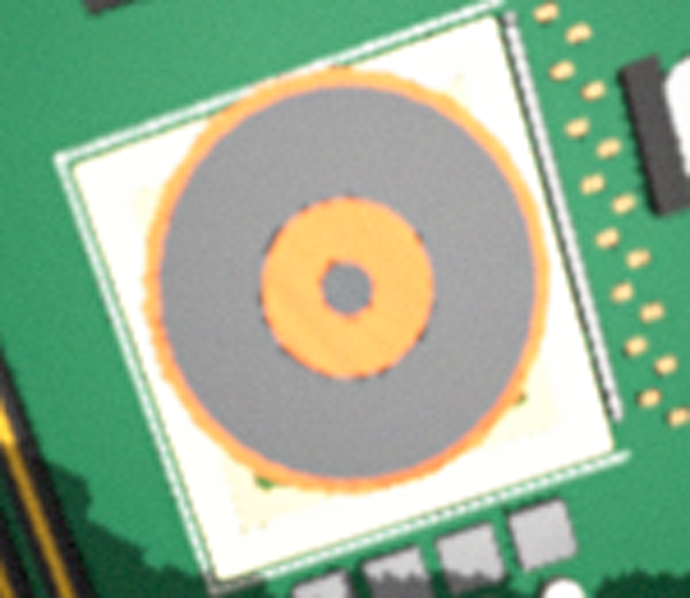

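```bash
sed -i 's/def fit(img,out,x,y,corn,rim,hub,tag=None)/def fit(img,out,x,y,corn,rim,hub,S=6,H=110,W=120)/; s#+.5)/6-.5#+.5)/S-.5#; s#+.5)\*6-.5#+.5)*S-.5#; s/y:y+110,x:x+120/y:y+H,x:x+W/; s/fx=6,fy=6/fx=S,fy=S/; s/)\[:600\]$/)/' fit.py
python3 - <<'E'
from fit import *
fit("pics/w5.png","pics/w5o.png",205,25,{0:(75,170),1:(497,14),2:(612,450),3:(217,578)},[(147,280),(548,280),(345,68),(350,493)],(347,289),S=4.6,H=130,W=150)
E
```

```text
chip [ 0.5954 -0.0237  0.8244] 47.2 res [ 0.6  0.8 -0.2  0.2 -0.  -0.5 -0.3 -0.4]
hub [ 0.598  -0.0215] board mm [ 3.4 -0.5]
rim [ 0.5983 -0.0216] board mm [ 3.5 -0.7] [-0.7 -0.7 -0.3 -0.3]
chip in tool mm [ -0.    0.6 -82.1]
cooler in tool mm [ -0.    0.1 -85.6]
```

View pics/w5o.png

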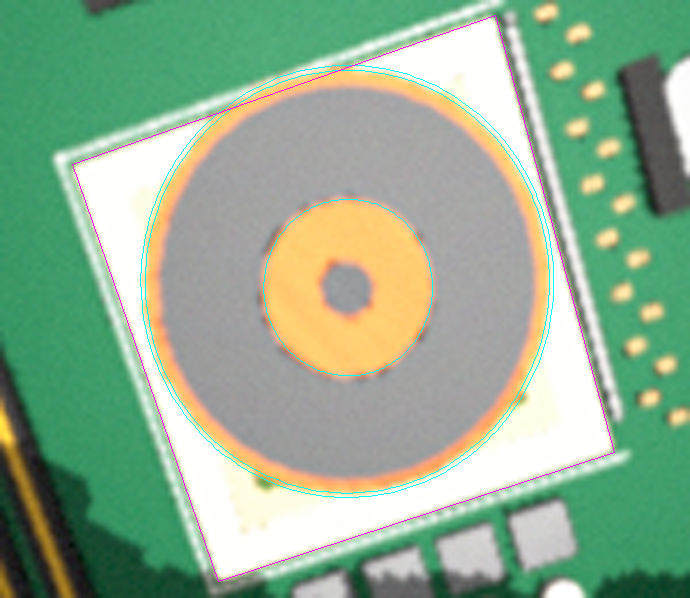

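step_arm --increments '[0,0.06,-3.4,0,0,0,0,0,-3.5,0,0,0,0,0,-3.5,0,0,0,0,0,-3.4,0,0,0,3,0,0,0,0,0,3.5,0,0,0,0,0,3,0,0,0,0,0,1.45,0,0,0,0,0,0,0,0,0,0,0,0,0,0,0,0]'

```text
schema error: expected a multiple of 6 numbers
```

```bash
cat > rel.py <<'E'
from h import *
p,M,s=tool();print(p.round(4),s["ft_force"].round(2),s["time"])
c=np.r_[.5954,-.0237,p[2]]; print("chip in tool mm",(M.T@(c-p)*1000).round(1))
E
python3 rel.py
```

```text
[ 0.5234 -0.0632  0.1537] [-0.18 -0.04 -0.33] 9.725
chip in tool mm [ -0.    0.6 -82.1]
```

step_arm --increments '[0,0.06,-3.4,0,0,0,0,0,-3.5,0,0,0,0,0,-3.5,0,0,0,0,0,-3.4,0,0,0,3,0,0,0,0,0,3.5,0,0,0,0,0,3,0,0,0,0,0,1.45,0,0,0,0,0,0,0,0,0,0,0]'

```text
time: 10.85
position: [0.6433, 0.0033, 0.0434]
tool_rot: [1.934, 0.504, -1.937]
ft_force: [-0.2, 0.4, 0.9]
grip_width: 0.389
```

```bash
python3 rel.py
```

```text
[0.6433 0.0033 0.0434] [-0.24  0.4   0.94] 10.85
chip in tool mm [ 0.1  0.2 55. ]
```

step_arm --increments '[0,0.02,0.4,0,0,0,0,0,0.4,0,0,0,0,0,0.3,0,0,0,0,0,0.2,0,0,0,0,0,0.1,0,0,0,0,0,0.1,0,0,0,0,0,0.1,0,0,0,0,0,0.1,0,0,0,0,0,0.1,0,0,0,0,0,0,0,0,0]'

```text
time: 12.1
position: [0.6281, -0.0056, 0.0441]
tool_rot: [1.936, 0.504, -1.935]
ft_force: [1.5, 0.8, -0.8]
grip_width: 0.39
```

```bash
python3 rel.py
```

```text
[ 0.6281 -0.0056  0.0441] [ 1.45  0.77 -0.78] 12.1
chip in tool mm [-0.  -0.1 37.4]
```

Another 1.6 mm, then back off and look from overhead.

step_arm --increments '[0,0,0.08,0,0,0,0,0,0.08,0,0,0,0,0,0,0,0,0]'

```text
time: 12.48
position: [0.6265, -0.0067, 0.0441]
tool_rot: [1.936, 0.503, -1.936]
ft_force: [1.9, 0.4, -0.1]
grip_width: 0.388
```

```bash
python3 rel.py
```

```text
[ 0.6265 -0.0067  0.0441] [ 1.88  0.42 -0.11] 12.475
chip in tool mm [-0.  -0.3 35.5]
```

step_arm --increments '[0,0,-0.3,0,0,0,0,0,-0.7,0,0,0,0,0,-1.0,0,0,0,-4,0,0,0,0,0,-5,0,0,0,0,0,-2,0,3,0,0,0,0,0,3.5,0,0,0,0,0,3.7,0,0,0,0,0,3.6,0,0,0,0,0,0,0,0,0,0,0,0,0,0,0]'

```text
time: 13.85
position: [0.5245, -0.0634, 0.1545]
tool_rot: [1.937, 0.504, -1.934]
ft_force: [-0.4, 0.9, 0.4]
grip_width: 0.389
```

```bash
python3 - <<'E'
from h import *
p,M,s=tool();print(p.round(4),s["qd"].round(3),s["time"])
im=ctrl.get_image("wrist"); cv2.imwrite("pics/w6.png",im[:,:,::-1])
im=cv2.imread("pics/w6.png")[25:155,205:355]
cv2.imwrite("pics/w6d.png",cv2.resize(im,None,fx=4.6,fy=4.6,interpolation=cv2.INTER_CUBIC))
E
```

```text
[ 0.5245 -0.0634  0.1545] [-0.004  0.016 -0.011 -0.011  0.001  0.002  0.001] 13.85
```

View pics/w6d.png

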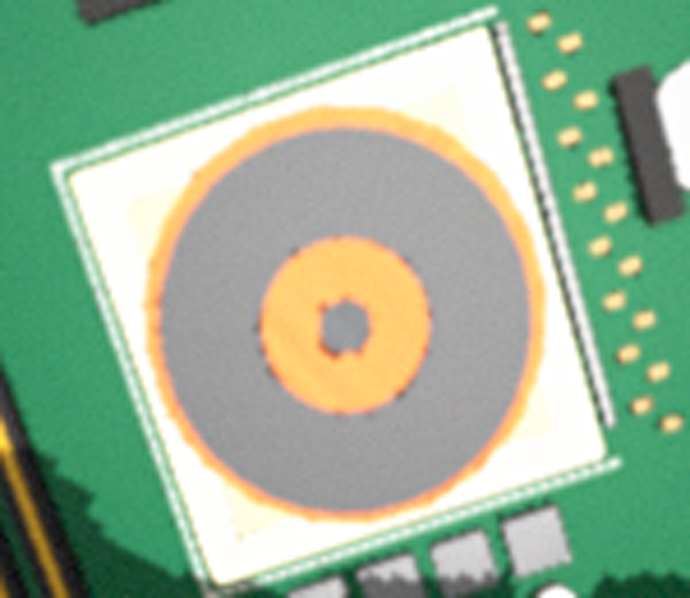

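```bash
python3 - <<'E'
from fit import *
fit("pics/w6.png","pics/w6o.png",205,25,{0:(68,178),1:(492,24),2:(606,458),3:(213,585)},[(147,314),(546,314),(345,106),(350,521)],(345,327),S=4.6,H=130,W=150)
# automatic edge check: orange/grey blob vs bright ivory square
im=cv2.imread("pics/w6.png")[25:155,205:355]
E
```

```text
chip [ 0.5952 -0.0235  0.8242] 47.2 res [ 0.7  0.3 -0.3  0.4  0.  -0.4 -0.3 -0.3]
hub [ 0.595  -0.0236] board mm [-0.2  0. ]
rim [ 0.5952 -0.0238] board mm [-0.2 -0.2] [-0.6 -0.6 -0.6 -0.6]
chip in tool mm [  0.1  -0.3 -81. ]
cooler in tool mm [  0.1  -0.1 -80.9]
```

View pics/w6o.png

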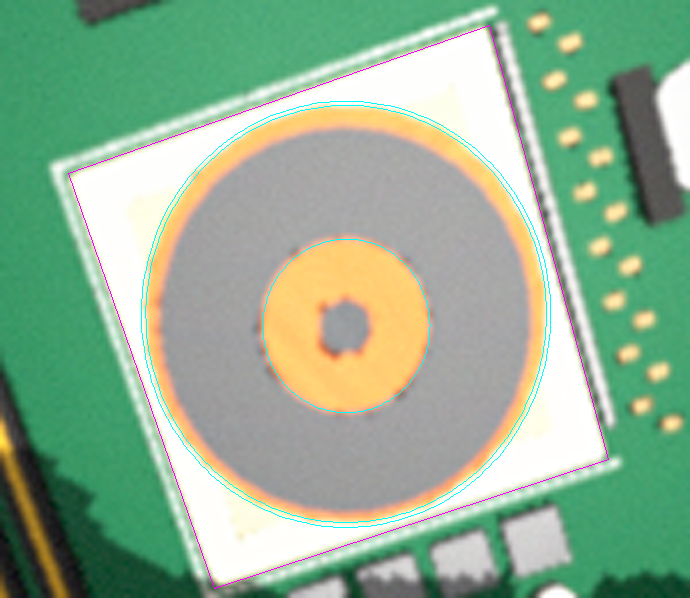

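```bash
python3 - <<'E'
from h import *
im=ctrl.get_image("side"); cv2.imwrite("pics/s7.png",im[:,:,::-1])
P=ctrl.camera_params("side")
for k in ("cooler_foot","small_sink_mid","solder_reel_mid","parts_tub_mid"):
    for d in ctrl.spot_point("side",k): print(k,round(d["score"],2),(P["R"].T@(d["xyz"]-P["t"])).round(4))
im=cv2.imread("pics/s7.png")[140:290,190:370]; cv2.imwrite("pics/s7c.png",cv2.resize(im,None,fx=4,fy=4,interpolation=cv2.INTER_CUBIC))
E
```

```text
cooler_foot 0.84 [ 0.5928 -0.0214  0.0459]
cooler_foot 0.83 [ 0.5234  0.1721 -0.003 ]
small_sink_mid 0.77 [ 0.5969 -0.1177  0.0346]
solder_reel_mid 0.56 [ 0.5259 -0.2763  0.0177]
parts_tub_mid 0.9 [0.4999 0.2794 0.0343]
```

View pics/s7c.png

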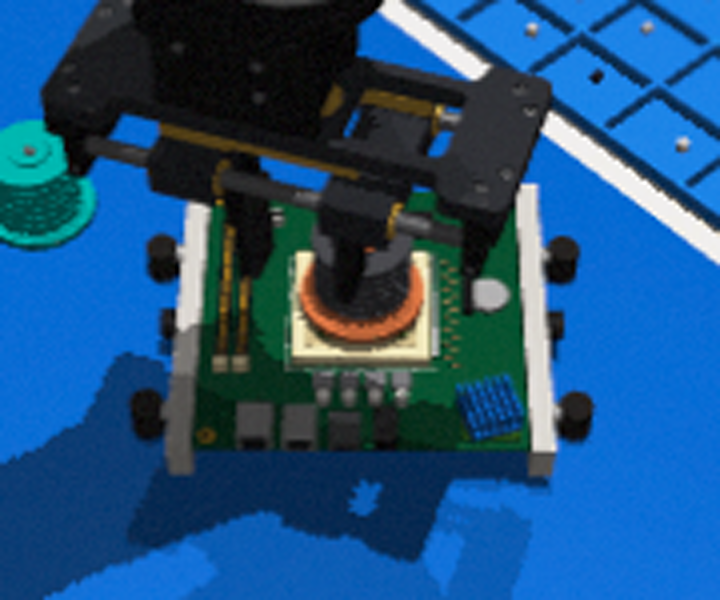

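The foot sits level and central in the socket in the side view, and the arm is well clear above. I raise it a little more and hand in.

step_arm --increments '[-3,0,0,0,0,0,-3,0,0,0,0,0,0,0,0,0,0,0,0,0,0,0,0,0]'

```text
time: 14.65
position: [0.5232, -0.064, 0.2134]
tool_rot: [1.935, 0.504, -1.937]
ft_force: [0.8, 0.6, 0.0]
grip_width: 0.389
```

```bash
python3 -c "
from bench import ctrl
print(ctrl.get_state()['position'],ctrl.close_job())"
```

```text
the job is handed in; nothing more can be done
[ 0.52320618 -0.06395369  0.2134212 ] None
```

I slid the copper cooler to the centre of the chip with two slow taps of the partly opened fingertips on its foot rim. The tap forces read about 2 N. I then backed off, raised the arm clear and handed in at about 14.7 s.

- **Position:** the last overhead wrist picture puts the cooler about 0.2–0.3 mm from the chip's centre. The hub reads (-0.2, 0.0) mm and the rim (-0.2, -0.2) mm along the board's axes. They agree, so it stands upright.
- **Side view:** it shows the foot level and central, though a finger hides part of the fins. The network's cooler point there is about 3 mm off the centre, within its stated 4 mm.
- **Bystanders:** the small blue heatsink, the parts tub and the solder reel read where they were at the start, within the network's few-millimetre error.
- **One disagreement:** after the first tap, the oblique wrist view gave 1–2 mm left to go, while the overhead view gave 3.5 mm. I trusted the overhead view, and the second tap bore it out.

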